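# Lock the nursery night light into its dock and switch it on under the shelf lip

## Robot

A 6-joint arm with a two-finger parallel gripper is mounted at the origin on the work surface. World frame = base frame: x ahead of the robot, y to its left, z up, the work surface at z = 0. Lengths are in m, angles in degrees, forces in N, time in s.
With the tool pointing down it reaches from about 0.325 to 1 m from the base axis. Payload 5.1 kg.
Tool frame: the origin (TCP) lies midway between the tips of the shut fingers; the grasp point (between the pads) lies ctrl.grasp_offset behind it (ctrl.grasp_offset is the distance from the TCP to the grasp point, in m); z points along the fingers, y is the direction in which the jaws open and shut (so a half turn about z gives the same grasp; the last joint's range is limited). The gripper opens to 85 mm and grips with 20 to 120 N. Pads are 22 mm wide; open, the fingers measure 114 mm over their backs; the gripper's body (76 mm by 85 mm) begins 54 mm behind the grasp point. The pads swing forward as they close: fully open they stand 13 mm farther back than shut.
Start: joints at [68.491, 7.093, 94.555, -0, 78.352, -4.733], TCP at [0.188, 0.622, 0.231] pointing down, gripper open.
Joint ranges: [-149.61, 149.61], [-58.7, 133.49], [1.44, 155.28], [-77.14, 257.14], [18.33, 153.61], [-166.67, 166.67]. Speed limits (degrees/s): [147.25, 147.25, 180, 180, 180, 180].

## Interface

Orientations are given as [roll, pitch, yaw] about the fixed x, y, z axes, in that order (R = Rz(yaw) Ry(pitch) Rx(roll)).
In Python, from cell import ctrl gives the robot as it stands. The module is installed in compiled form; this text tells all that it offers.
- The arm moves only by the tool servo_tool, never from a script. Its argument "plan" is a list of rows, each a list of 7 numbers: the closure in counts, from 0 (fully open) to 255 (shut), then the shift along the tool's x, y, z in cm, then the turn, a rotation vector about the tool's x, y, z in degrees. A call has 1 to 20 rows; each row is the pose to reach, as a shift and turn from the pose commanded when the call began, along the tool's axes at that moment; what a row does not reach only later rows make up. A row lasts 1/10 s, in which the tool goes at most 50 mm and 8.59 degrees, less where a joint would pass 70% of its speed; a pose out of reach is approached as far as the arm can. A call with a gripper value outside its range is refused whole. The fingers move at their own pace and stop on an object; "force" is the grip in N (left out, the last holds). Time passes only in rows, so rows that repeat a pose let the fingers close. It gives the time, the measured TCP pose, the force and the opening at its end, in the units of the state.
- ctrl.sense(): the state, without advancing time (a new reading comes with each control period).
- ctrl.grab_frame(name): name is "side" or "top" or "wrist"; returns a dict with "img" (384x512x3 uint8, red, green, blue), "fovy" (degrees; the focal length in pixels is half the picture's height over the tangent of half this angle, whatever the lens; pixels are square), "cx", "cy" (the principal point, pixels), "eye" and "rotation" of the camera in the world. Camera axes: x right, y up, looking along -z (the intrinsics and any distortion apply to the point x, -y, -z); pixel columns grow to the right and rows downward; lengths in m; the calibration is good to about 2 mm. A picture is of the moment at which its call begins. There is no depth.
- ctrl.finish_job(): hands the job in, once; it reports no verdict.
The state is a dict: "time_s": time; "joints": joint angles; "qd": joint speeds; "effort": joint torques, N m; "tcp_pos": TCP position; "ee_rot": TCP orientation; "ft_force": force on the tool from outside, world axes, zero at the start; "torque": the same for the moment, N m; "grip_width": opening from 0.0 (shut) to 1.0 (fully open).
Only numpy, scipy, OpenCV 4.12 (cv2) and the standard library are available. Lean on these libraries where they do the work, as an engineer would, in place of code of your own. Each camera call takes 0.05 s, during which the arm holds its last target.

## Task

Stand the night light that is lying on the changing table upright on the white table top and let go of it, then take hold of it again and set it in the round dock on the shelf with its mint line at the dock's mint dots, push it down and turn it clockwise to the stop so that it stays locked. Then switch it on: press the orange push switch under the shelf's front lip fully up from below, and let it spring back out. Leave the other things on the table and shelf where they are.

Things in the scene. Friction and masses are not known exactly. Their poses are not given: they have to be found in the camera images.
- night_light: Night light, 120 mm tall (z from foot to top), 0.26 to 0.4 kg. Origin: centre of the foot's underside. z 0-20 mm: round aluminium foot, 39 mm diameter (flat bottom 35 mm); 20-56 mm: wooden block, 52 mm square; 56-120 mm: opal white cylinder, 52 mm diameter. All safe to grip. Starts lying on its -y face on the table top (z = 0), axis 26 mm up, x axis level. Mass centre 49 mm above the foot.
- light_lugs (a point): Middle of the night light's two bayonet lugs, 4 mm above the foot's underside; axes as the night light's. Lugs stick out of the foot along +x and -x: 8 mm wide, z 2-6 mm, tips 25.5 mm from the axis. A mint line along x on the top face and mint stripes on the wooden +x and -x faces mark them; half a turn makes no difference.
- dock: Round white bayonet dock, 84 mm diameter, 24 mm tall, fixed on the shelf top (150 mm above the table). Origin: centre of its underside, z up. Mouth 43 mm wide in a flange (z 18-24 mm) with two notches 14 mm wide along its +x and -x, each marked by a mint dot, where the lugs enter. Under the flange a hollow 55 mm wide, floor at z = 10 mm.
- dock_pin (a joint): Sprung brass pin in the dock's middle, m: 0 = up, holding the light's foot at z = 15 mm of the dock; 0.005 = fully down, foot on the floor, lugs below the flange. Needs 5 N at first, 8 N fully down, less the light's weight. Then turning clockwise (from above) meets a stop at about 80 degrees, mint line at the dark bars; the other way is blocked. Let go there, the foot rises to 12 mm, locked.
- shelf: Birch riser shelf on the left of the table, its front facing the table's middle. Board 190 x 420 x 18 mm, top 150 mm and underside 132 mm above the table. Origin: on the table under the board, which spans x -100 mm (front edge) to +90 mm, y -210 to +210 mm. Side panels stand at x = -45 mm and beyond, two pine bins (85 mm tall) at x = -28 mm and beyond, so the front lip overhangs freely.
- switch_face (a point): Centre of the lower face of the orange push switch hanging under the shelf's front lip: round cap 22 mm in diameter, axis vertical, its lower face 108 mm above the table (24 mm below the board) when out, its axis 16 mm behind the board's front edge, straight below the 26 mm aluminium disc let into the board's top. Axes as the shelf's.
- switch (a joint): Travel of the push switch in m: 0 = out, 0.005 = fully in (moved up). A spring brings it back as soon as it is let go; straight up it takes 1.5 N at first and 3.5 N fully in, with a slanting fingertip up to about 8 N; a slanting fingertip only just under the rim of the cap slips off.
- cream_tin: Closed aluminium cream tin, 68 mm diameter, 30 mm tall; origin under its centre. Leave alone.
- comb: Grey plastic comb, 165 x 32 x 4 mm, lying flat, long along its x; origin under its centre. Leave alone.
- teether: Mint silicone teether ring, 72 mm diameter, 13 mm thick, lying flat; origin under its centre. Leave alone.
- rattle: Wooden rattle, dumb-bell shape 146 mm long along its x, ends 42 mm thick; origin under its centre. Leave alone.
- hairbrush: Birch baby hairbrush, 180 mm long along its x, 48 mm wide, 25 mm tall; origin under its middle. Leave alone.
- lotion: Lotion bottle standing on the far end of the shelf, 44 mm diameter, 105 mm tall; origin under its centre. Leave alone.
Mind the look-alikes: they are no part of the job. What is shaped like the night_light but blue is not meant.

How it is judged (in metres and radians):
On the way, in this order (a step that is already met when the one before it is completed fails the run):
1. the night light stands upright on the table top, let go (angle between night_light's own z axis and vertical below 0.08 rad and height (world z) of night_light below 0.006 m and contact force between the fingers and night_light below 0.1 N and linear speed of night_light below 0.03 m/s), for 0.2 s.
2. the night light is pushed down into the dock and turned clockwise to lock (horizontal distance between night_light and dock below 0.005 m and z of night_light in the frame of dock below 0.0138 m and angle between the x axis of night_light and the y axis of dock, either way round below 0.4 rad and angle between night_light's own z axis and vertical below 0.08 rad), for 0.2 s.
3. the switch under the lip is pressed up (value of joint switch above 0.0038 m), for 0.1 s.
At the end, for the whole second after the job is handed in: The night light is locked in the dock: axis within 5 mm, foot under 13.8 mm above the dock's underside, x axis within 0.4 rad of the dock's y, upright within 0.08 rad, still; the switch, pressed over 3.8 mm, is out again (under 1 mm); other things within 30 mm of their places (all of step 2 and linear speed of night_light below 0.02 m/s and value of joint switch below 0.001 m); the robot touches nothing.
It fails at once if another thing on the table or shelf is moved more than 30 mm (distance of any of cream_tin, comb, teether, rattle, hairbrush, lotion from where it was at the start of the episode above 0.03 m).
It also fails if it takes over 72 s, if anything falls off the work surface, if the arm or the gripper's body presses on something with over 40 N, if the wrist force passes 120 N, or if a joint passes its speed limit or range.

## Working session

There is one attempt and no reset: what is moved stays moved. The work goes in short steps, Python scripts to look and compute and a tool call to move; the robot and the scene stay as the last step left them, time stands still between calls to the robot, and variables do not carry over. Pictures are saved under pics/ and viewed, and the job is handed in when it is done.

Besides the shell and the picture viewer there is one more tool, called after ">>>" by a JSON object that holds its "api" and its "payload", one argument or row to a line. servo_tool: Moves the arm, as the interface text tells. Its arguments: {"type":"object","properties":{"plan":{"type":"array","items":{"type":"array","items":{"type":"number"}}},"force":{"type":"number"}},"required":["plan"]}

```bash
mkdir -p pics
python3 - <<'E'
from cell import ctrl
import cv2
print(ctrl.sense()); print(ctrl.grasp_offset)
for n in ("side","top","wrist"):
    f=ctrl.grab_frame(n)
    cv2.imwrite(f"pics/{n}0.png",f["img"][:,:,::-1])
    print(n,{k:v for k,v in f.items() if k!="img"})
E
```

```text
{'time_s': 0.0, 'joints': array([ 6.84907005e+01,  7.13389713e+00,  9.46335523e+01, -1.33820122e-03,
        7.83523936e+01, -4.73383117e+00]), 'qd': array([-0.00289328,  0.03582377,  0.08753247,  0.01511811,  0.01401373,
       -0.09638046]), 'effort': array([-4.24258051e-04, -4.23631704e+01, -3.65440321e+01, -1.31992642e-04,
        7.49800878e-03,  8.79458128e-06]), 'tcp_pos': array([0.18742658, 0.6217541 , 0.23005396]), 'ee_rot': array([-1.79880458e+02, -8.58466386e-03,  1.63224794e+02]), 'ft_force': array([-0.04840556, -0.49758642,  0.14080315]), 'torque': array([-0.00902233,  0.01269802, -0.01553785]), 'grip_width': 1.0006742479374264}
0.0187
side {'fovy': 45.12345998017307, 'cx': 260.0293958153393, 'cy': 193.4633295363862, 'eye': array([0.1795938 , 0.64229325, 0.88163266]), 'rotation': array([  45.36600948,   -0.79938091, -150.75865106])}
top {'fovy': 54.46606541394735, 'cx': 250.80348967725539, 'cy': 192.29421649510465, 'eye': array([ 0.39188656, -0.01474756,  1.26251764]), 'rotation': array([  7.83154368,   0.44928655, -91.44490717])}
wrist {'fovy': 61.31364389782374, 'cx': 255.49591684996753, 'cy': 193.6499732346909, 'eye': array([0.10658424, 0.64654305, 0.37300475]), 'rotation': array([-18.77685358,   0.07439484,  73.13940703])}
```

View pics/side0.png

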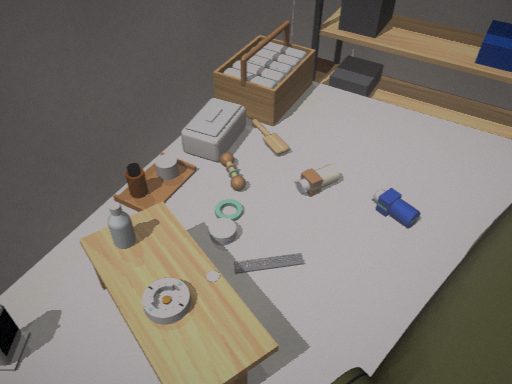

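View pics/top0.png

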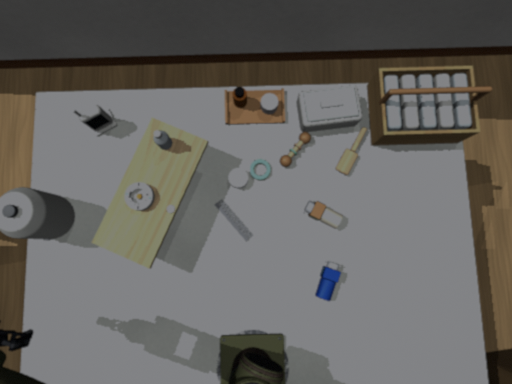

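View pics/wrist0.png

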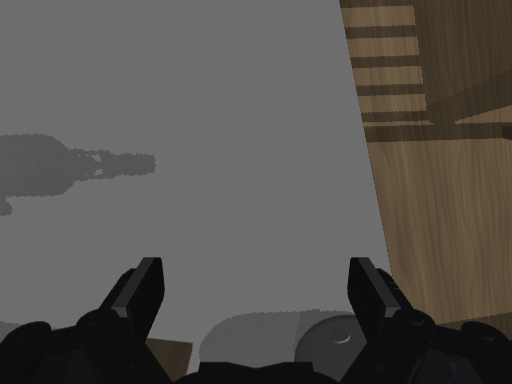

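```bash
cat > h.py <<'E'
import numpy as np, cv2
from scipy.spatial.transform import Rotation as R
from cell import ctrl
def grab(n,save=None):
    f=ctrl.grab_frame(n)
    if save: cv2.imwrite(f"pics/{save}.png",f["img"][:,:,::-1])
    return f
def rot(f): return R.from_euler('xyz',f["rotation"],degrees=True).as_matrix()
def ray(f,u,v):
    F=f["img"].shape[0]/2/np.tan(np.radians(f["fovy"]/2))
    d=np.array([(u-f["cx"])/F,-(v-f["cy"])/F,-1.0]); return rot(f)@d
def onplane(f,u,v,z):
    d=ray(f,u,v); e=f["eye"]; return e+d*(z-e[2])/d[2]
def proj(f,p):
    F=f["img"].shape[0]/2/np.tan(np.radians(f["fovy"]/2))
    c=rot(f).T@(np.asarray(p)-f["eye"]); return np.array([f["cx"]+F*c[0]/-c[2],f["cy"]-F*c[1]/-c[2]])
def crop(f,x0,y0,x1,y1,s,name):
    cv2.imwrite(f"pics/{name}.png",cv2.resize(f["img"][y0:y1,x0:x1,::-1],None,fx=s,fy=s,interpolation=cv2.INTER_CUBIC))
def tri(f1,p1,f2,p2):
    d1=ray(f1,*p1);d2=ray(f2,*p2)
    A=np.stack([d1,-d2],1); t=np.linalg.lstsq(A,f2["eye"]-f1["eye"],rcond=None)[0]
    a=f1["eye"]+d1*t[0]; b=f2["eye"]+d2*t[1]; return (a+b)/2,np.linalg.norm(a-b)
E
python3 - <<'E'
from h import *
s=grab("side");t=grab("top")
crop(s,70,190,290,384,3,"side_shelf");crop(t,90,110,220,280,3.5,"top_shelf")
crop(s,280,140,440,240,4,"side_light");crop(t,280,180,370,310,4,"top_light")
print(proj(t,[0,0,0]),proj(t,[.187,.622,.231]),onplane(t,325,215,.026),onplane(s,320,180,.026))
E
```

```text
[252.37354441 366.93965694] [ 17.50844085 327.06118557] [ 0.47978904 -0.25315416  0.026     ] [ 0.47667305 -0.24713344  0.026     ]
```

View pics/side_shelf.png

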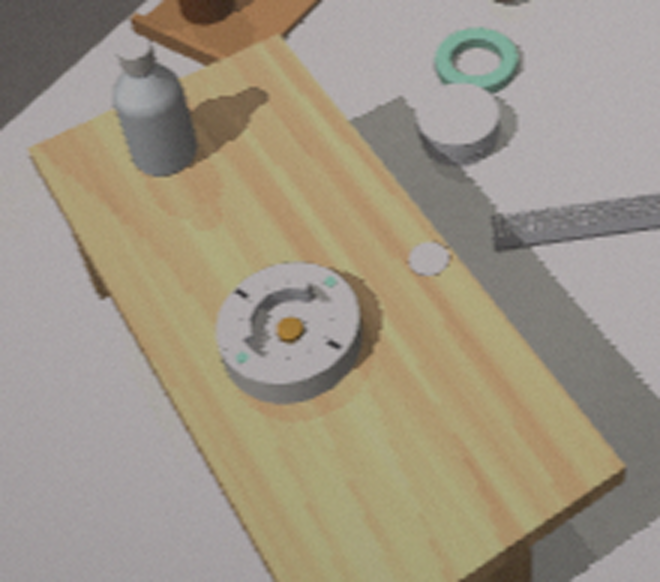

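View pics/top_shelf.png

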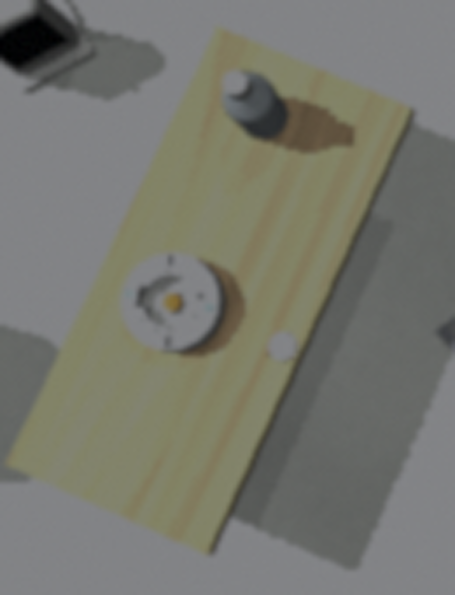

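View pics/side_light.png

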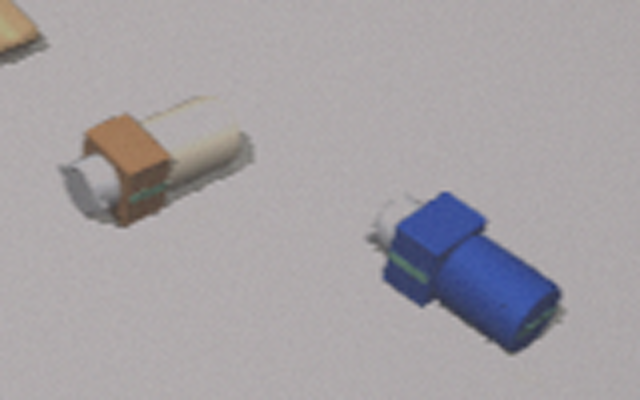

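View pics/top_light.png

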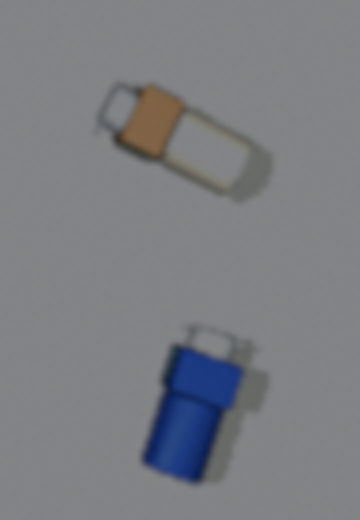

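Run:
```python
from h import *
s=grab("side");t=grab("top")
S=lambda x,y:(70+(x+.5)/3-.5,190+(y+.5)/3-.5); T=lambda x,y:(90+(x+.5)/3.5-.5,110+(y+.5)/3.5-.5)
p=lambda *a:print(*[np.round(x,4) if not isinstance(x,str) else x for x in a])
p("disc",onplane(s,*S(428,258),.15),onplane(t,*T(282,347),.15))
p("pin",onplane(s,*S(289,329),.165),onplane(t,*T(173,303),.165))
d=[onplane(s,*S(*q),.174) for q in((331,282),(241,358),(240,293),(334,344))]
p("dots",*d); p("c",(d[0]+d[1])/2,(d[2]+d[3])/2,"dotdist",np.linalg.norm(d[0]-d[1]),np.degrees(np.arctan2(*(d[0]-d[1])[1::-1])),np.degrees(np.arctan2(*(d[2]-d[3])[1::-1])))
c=[onplane(s,*S(*q),.15) for q in((622,470),(278,37),(32,150))]
p("corn side",*c,np.linalg.norm(c[0]-c[1]),np.linalg.norm(c[2]-c[1]))
c2=[onplane(t,*T(*q),.15) for q in((210,553),(410,112),(221,28),(8,464))]
p("corn top",*c2,np.linalg.norm(c2[0]-c2[1]),np.linalg.norm(c2[2]-c2[1]))
for c in (c,c2):
  v=c[0]-c[1]; p("front dir",np.degrees(np.arctan2(v[1],v[0])))
  n=np.array([-v[1],v[0]])/np.linalg.norm(v[:2]); 
  p("disc dist from edge",n@(onplane(s,*S(428,258),.15)-c[0])[:2])
# night light block mask
for n,f,lo,box in(("s",s,None,(280,140,440,240)),("t",t,None,(280,180,370,310))):
  hsv=cv2.cvtColor(f["img"],cv2.COLOR_RGB2HSV)
  x0,y0,x1,y1=box
  m=cv2.inRange(hsv,(5,90,60),(20,255,255)); mm=np.zeros_like(m); mm[y0:y1,x0:x1]=m[y0:y1,x0:x1]
  cs=max(cv2.findContours(mm,0,1)[0],key=cv2.contourArea); r=cv2.minAreaRect(cs); print(n,cv2.contourArea(cs),r)
  if n=="t":
    b=cv2.boxPoints(r); w=[onplane(f,*q,.052) for q in b]; p(*w,np.mean(w,0)); 
    for i in range(4): e=w[i]-w[i-1]; p("edge",np.linalg.norm(e),np.degrees(np.arctan2(e[1],e[0])))
TL=lambda x,y:(280+(x+.5)/4-.5,180+(y+.5)/4-.5); SL=lambda x,y:(280+(x+.5)/4-.5,140+(y+.5)/4-.5)
# top face corners in side view
q=[onplane(s,*SL(*a),.052) for a in((89,131),(127,115),(171,160),(122,178))]
p("side block top",*q,np.mean(q,0),np.linalg.norm(q[0]-q[1]),np.linalg.norm(q[1]-q[2]))
e=q[2]-q[1];p(np.degrees(np.arctan2(e[1],e[0]))); e=q[0]-q[1];p(np.degrees(np.arctan2(e[1],e[0])))
q=[onplane(t,*TL(*a),.052) for a in((151,84),(187,99),(162,159),(117,145))]
p("top block top",*q,np.mean(q,0),np.linalg.norm(q[0]-q[1]),np.linalg.norm(q[1]-q[2]))
e=q[2]-q[1];p(np.degrees(np.arctan2(e[1],e[0]))); e=q[0]-q[1];p(np.degrees(np.arctan2(e[1],e[0])))
```

```text
disc [0.5025 0.2308 0.15  ] [0.5016 0.2328 0.15  ]
pin [0.5394 0.3229 0.165 ] [0.54   0.3224 0.165 ]
dots [0.533  0.2881 0.174 ] [0.547  0.3561 0.174 ] [0.5757 0.3215 0.174 ] [0.506 0.322 0.174]
c [0.54   0.3221 0.174 ] [0.5408 0.3218 0.174 ] dotdist 0.0695 -101.5749 -0.461
corn side [0.3284 0.2969 0.15  ] [0.706  0.1218 0.15  ] [0.7836 0.2901 0.15  ] 0.4162 0.1854
corn top [0.3297 0.2926 0.15  ] [0.7056 0.1213 0.15  ] [0.7868 0.2882 0.15  ] [0.4081 0.4649 0.15  ] 0.413 0.1856
front dir 155.1166
disc dist from edge -0.0132
front dir 155.499
disc dist from edge -0.0154
s 149.0 ((311.47515869140625, 175.97238159179688), (17.24442481994629, 11.44672966003418), 48.01278305053711)
t 133.0 ((317.2773742675781, 209.9897003173828), (10.758874893188477, 15.145187377929688), 24.443954467773438)
[ 0.4804 -0.1972  0.052 ] [ 0.5248 -0.2197  0.052 ] [ 0.5094 -0.2508  0.052 ] [ 0.4651 -0.2282  0.052 ] [ 0.4949 -0.224   0.052 ]
edge 0.0345 63.8199
edge 0.0498 -26.8495
edge 0.0347 -116.3312
edge 0.0497 152.9547
side block top [ 0.5221 -0.2232  0.052 ] [ 0.5068 -0.2508  0.052 ] [ 0.4628 -0.2246  0.052 ] [ 0.4836 -0.1926  0.052 ] [ 0.4938 -0.2228  0.052 ] 0.0316 0.0512
149.2136
60.9647
top block top [ 0.5255 -0.2258  0.052 ] [ 0.5124 -0.2544  0.052 ] [ 0.4642 -0.2316  0.052 ] [ 0.4765 -0.1958  0.052 ] [ 0.4946 -0.2269  0.052 ] 0.0315 0.0533
154.7245
65.5245
```

```bash
cat >> h.py <<'E'
def Rt(zdir,ydir):
    z=np.array(zdir,float);z/=np.linalg.norm(z);y=np.array(ydir,float);y-=z*(y@z);y/=np.linalg.norm(y)
    return np.stack([np.cross(y,z),y,z],1)
def dr(a): a=np.radians(a); return np.array([np.cos(a),np.sin(a),0])
UP=np.array([0,0,1.])
def cur():
    s=ctrl.sense(); return s["tcp_pos"],R.from_euler('xyz',s["ee_rot"],degrees=True).as_matrix(),s
def go(pos,Rm):
    p,C,s=cur()
    print("shift cm",np.round(C.T@(np.asarray(pos)-p)*100,2),"rot deg",np.round(np.degrees(R.from_matrix(C.T@Rm).as_rotvec()),2),"t",round(s["time_s"],2))
def st():
    p,C,s=cur(); print("t %.2f"%s["time_s"],"p",np.round(p,4),"zdir",np.round(C[:,2],3),"ydir",np.round(C[:,1],3),"q",np.round(s["joints"],1),"F",np.round(s["ft_force"],2),"w",round(s["grip_width"],3))
E
python3 - <<'E'
from h import *
Rm=Rt(dr(64)*np.sin(np.radians(25))-UP*np.cos(np.radians(25)),dr(-26))
p=np.array([.4927,-.2275,.012])
go(p-Rm[:,2]*.12,Rm); print(p-Rm[:,2]*.12)
E
```

```text
shift cm [-52.92 -77.55  11.06] rot deg [-21.63  18.4   97.47] t 0.35
[ 0.47046836 -0.27308161  0.12075693]
```

>>> {"api": "servo_tool", "payload": {
  "plan": [
    [0,-26,-38.5,0,-10,9,48],
    [0,-26,-38.5,0,-10,9,48],
    [0,-26,-38.5,0,-10,9,48],
    [0,-26,-38.5,0,-10,9,48],
    [0,-26,-38.5,0,-10,9,48],
    [0,-26,-38.5,0,-10,9,48],
    [0,-26,-38.5,0,-10,9,48],
    [0,-26,-38.5,0,-10,9,48],
    [0,-26,-38.5,0,-10,9,48],
    [0,-52.9,-77.5,8,-21.6,18.4,97.5],
    [0,-52.9,-77.5,8,-21.6,18.4,97.5],
    [0,-52.9,-77.5,8,-21.6,18.4,97.5],
    [0,-52.9,-77.5,8,-21.6,18.4,97.5],
    [0,-52.9,-77.5,8,-21.6,18.4,97.5],
    [0,-52.9,-77.5,8,-21.6,18.4,97.5],
    [0,-52.9,-77.5,8,-21.6,18.4,97.5],
    [0,-52.9,-77.5,8,-21.6,18.4,97.5],
    [0,-52.9,-77.5,8,-21.6,18.4,97.5],
    [0,-52.9,-77.5,8,-21.6,18.4,97.5],
    [0,-52.9,-77.5,8,-21.6,18.4,97.5]
  ]
}}

```text
time_s: 2.35
tcp_pos: [0.471, -0.2766, 0.1492]
ee_rot: [-179.8, -25.0, 63.7]
ft_force: [0.1, 0.8, -0.1]
grip_width: 1.001
```

Run:
```python
from h import *
st(); w=grab("wrist","wrist1")
```

```text
t 2.35 p [ 0.471  -0.2766  0.1492] zdir [ 0.185  0.38  -0.906] ydir [ 0.897 -0.442 -0.003] q [-47.6   2.  110.8  23.7  78.1 -28.5] F [ 0.09  0.77 -0.07] w 1.001
```

View pics/wrist1.png

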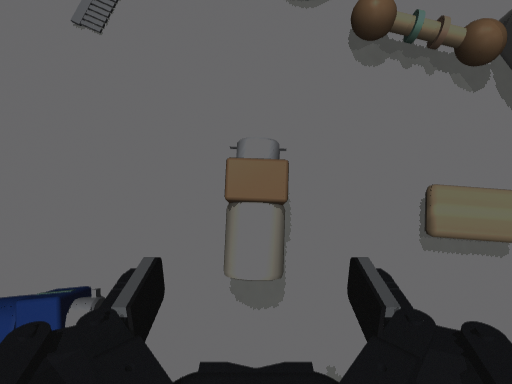

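Run:
```python
from h import *
w=grab("wrist")
hsv=cv2.cvtColor(w["img"],cv2.COLOR_RGB2HSV); m=cv2.inRange(hsv,(5,90,60),(20,255,255)); m[:120]=0;m[240:]=0;m[:,:200]=0;m[:,320:]=0
c=max(cv2.findContours(m,0,1)[0],key=cv2.contourArea); q=cv2.approxPolyDP(c,4,True)[:,0]; print(q.tolist())
P=np.array([onplane(w,*a,.052) for a in q.astype(float)]); print(P.round(4),P.mean(0))
for i in range(len(P)): e=P[i]-P[i-1]; print(np.linalg.norm(e).round(4),np.degrees(np.arctan2(e[1],e[0])).round(1))
a=onplane(w,258,139,.0455);b=onplane(w,254.5,279,.035);e=a-b;print(a,b,np.linalg.norm(e),np.degrees(np.arctan2(e[1],e[0])))
```

```text
[[229, 161], [227, 200], [288, 202], [288, 163]]
[[ 0.4804 -0.2005  0.052 ]
 [ 0.4649 -0.2289  0.052 ]
 [ 0.5087 -0.2523  0.052 ]
 [ 0.5232 -0.2235  0.052 ]] [ 0.49431866 -0.22629085  0.052     ]
0.0486 151.7
0.0323 -118.6
0.0496 -28.1
0.0322 63.1
[ 0.51092673 -0.19278038  0.0455    ] [ 0.45603222 -0.29732289  0.035     ] 0.11854448620631276 62.29636263645298
```

Run:
```python
from h import *
A=62.3
Rm=Rt(dr(A)*np.sin(np.radians(25))-UP*np.cos(np.radians(25)),dr(A-90))
p=np.array([.4888,-.2361,.029])+.0187*Rm[:,2]; print(p)
go(p-Rm[:,2]*.06,Rm);go(p,Rm)
```

```text
[ 0.49247363 -0.22910277  0.01205204]
shift cm [-1.4   0.01  8.62] rot deg [-0.8  -0.05  1.4 ] t 2.45
shift cm [-1.4   0.09 14.62] rot deg [-0.8  -0.05  1.4 ] t 2.45
```

>>> {"api": "servo_tool", "payload": {
  "plan": [
    [0,-1.4,0.05,5,-0.8,0,1.4],
    [0,-1.4,0.05,8.6,-0.8,0,1.4],
    [0,-1.4,0.05,11,-0.8,0,1.4],
    [0,-1.4,0.05,13,-0.8,0,1.4],
    [0,-1.4,0.05,14.6,-0.8,0,1.4],
    [0,-1.4,0.05,14.6,-0.8,0,1.4],
    [0,-1.4,0.05,14.6,-0.8,0,1.4],
    [255,-1.4,0.05,14.6,-0.8,0,1.4],
    [255,-1.4,0.05,14.6,-0.8,0,1.4],
    [255,-1.4,0.05,14.6,-0.8,0,1.4],
    [255,-1.4,0.05,14.6,-0.8,0,1.4],
    [255,-1.4,0.05,14.6,-0.8,0,1.4],
    [255,-1.4,0.05,14.6,-0.8,0,1.4],
    [255,-1.4,0.05,14.6,-0.8,0,1.4]
  ],
  "force": 40
}}

```text
time_s: 3.85
tcp_pos: [0.4934, -0.2299, 0.0146]
ee_rot: [179.7, -25.0, 62.5]
ft_force: [-0.1, -3.2, 5.7]
grip_width: 0.6
```

Run:
```python
from h import *
st(); w=grab("wrist","wrist2")
```

```text
t 3.85 p [ 0.4934 -0.2299  0.0146] zdir [ 0.2    0.372 -0.907] ydir [ 0.886 -0.464  0.005] q [-42.8  10.7 116.4  27.4  62.5 -30.1] F [-0.12 -3.22  5.74] w 0.6
```

View pics/wrist2.png

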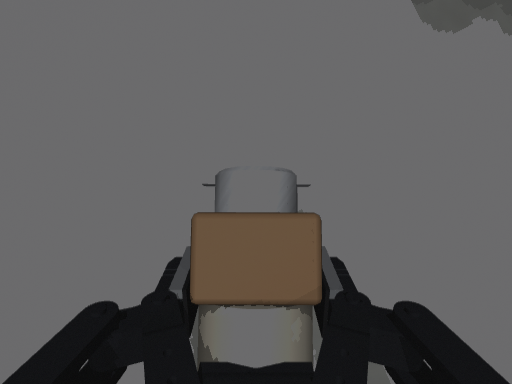

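>>> {"api": "servo_tool", "payload": {
  "plan": [
    [255,1.3,0,-2.7,0,0,0],
    [255,2.9,0,-6.3,0,0,0],
    [255,4.6,0,-10,0,0,0],
    [255,6.3,0,-13.6,0,0,0],
    [255,6.3,0,-13.6,0,-6,0],
    [255,6.3,0,-13.6,0,-13,0],
    [255,6.3,0,-13.6,0,-20,0],
    [255,6.3,0,-13.6,0,-27,0],
    [255,6.3,0,-13.6,0,-34,0],
    [255,6.3,0,-13.6,0,-41,0],
    [255,6.3,0,-13.6,0,-45,0],
    [255,6.3,0,-13.6,0,-45,0]
  ],
  "force": 60
}}

```text
time_s: 5.1
tcp_pos: [0.4913, -0.2266, 0.1605]
ee_rot: [-179.8, 20.0, 62.6]
ft_force: [-0.5, -1.3, -3.7]
grip_width: 0.598
```

Run:
```python
from h import *
st()
```

```text
t 5.10 p [ 0.4913 -0.2266  0.1605] zdir [-0.16  -0.302 -0.94 ] ydir [ 0.887 -0.461 -0.003] q [-20.5  -0.9 111.6 -20.7  73.1  13.7] F [-0.52 -1.26 -3.69] w 0.598
```

>>> {"api": "servo_tool", "payload": {
  "plan": [
    [255,0,0,0,0,-6,0],
    [255,0,0,0,0,-13,0],
    [255,0,0,0,0,-20,0],
    [255,0,0,0,0,-27,0],
    [255,0,0,0,0,-34,0],
    [255,0,0,0,0,-41,0],
    [255,0,0,0,0,-45,0],
    [255,0,0,0,0,-45,0],
    [255,0,0,0,0,-45,0]
  ]
}}

```text
time_s: 6.0
tcp_pos: [0.4915, -0.2291, 0.1622]
ee_rot: [180.0, 64.9, 62.3]
ft_force: [0.3, 0.5, -2.1]
grip_width: 0.598
```

Run:
```python
from h import *
st(); w=grab("side","side3");crop(w,200,80,460,280,3,"side3c"); w=grab("top","top3");crop(w,240,130,400,290,3.5,"top3c"); grab("wrist","wrist3")
```

```text
t 6.00 p [ 0.4915 -0.2291  0.1622] zdir [-0.421 -0.802 -0.425] ydir [ 0.885 -0.465  0.   ] q [ -5.8  15.6 108.6 -57.2  92.3  39.8] F [ 0.33  0.54 -2.07] w 0.598
```

View pics/side3c.png

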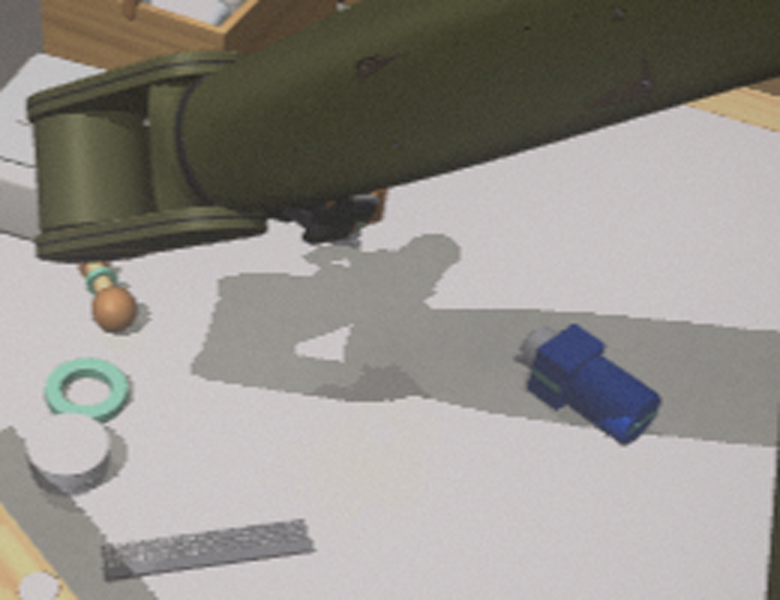

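View pics/wrist3.png

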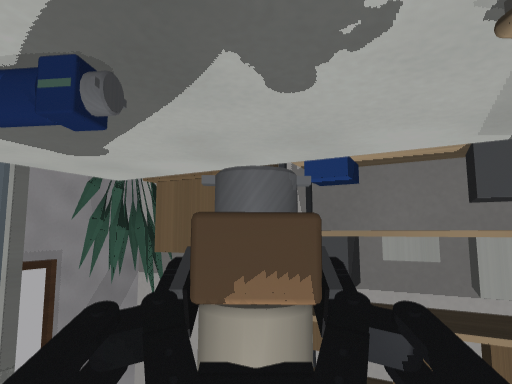

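View pics/top3c.png

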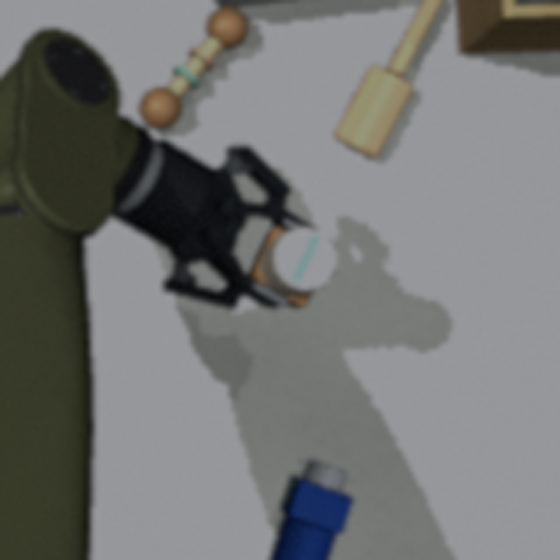

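Run:
```python
from h import *
w=grab("wrist"); p,C,s=cur(); print(C.T@(w["eye"]-p), w["eye"], (C.T@rot(w)).round(3))
```

```text
[ 0.08260318 -0.00162584 -0.14241456] [ 0.56693101 -0.08334217  0.14965197] [[-0.001  0.947  0.321]
 [ 1.     0.     0.002]
 [ 0.001  0.321 -0.947]]
```

>>> {"api": "servo_tool", "payload": {
  "plan": [
    [255,2.3,0,1.1,0,0,0],
    [255,4.5,0,2.1,0,0,0],
    [255,6.8,0,3.2,0,0,0],
    [255,8.6,0,4.05,0,0,0],
    [255,9.8,0,4.6,0,0,0],
    [255,10.3,0,4.84,0,0,0],
    [255,10.3,0,4.84,0,0,0],
    [255,10.3,0,4.84,0,0,0]
  ]
}}

```text
time_s: 7.0
tcp_pos: [0.4927, -0.2293, 0.0503]
ee_rot: [179.5, 65.0, 61.9]
ft_force: [0.1, -0.1, -2.9]
grip_width: 0.603
```

Run:
```python
from h import *
st(); w=grab("wrist","wrist4")
```

```text
t 7.00 p [ 0.4927 -0.2293  0.0503] zdir [-0.419 -0.804 -0.423] ydir [ 0.886 -0.464  0.004] q [ -5.8  26.3 108.5 -57.5  86.6  48.9] F [ 0.07 -0.14 -2.86] w 0.603
```

View pics/wrist4.png

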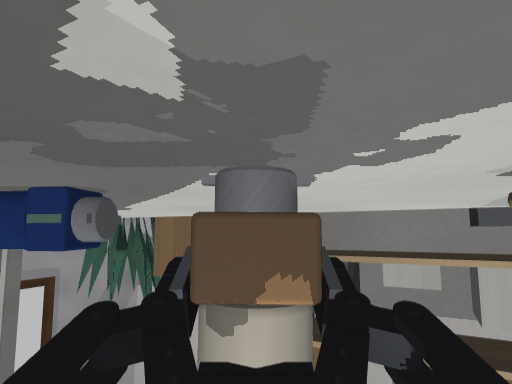

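>>> {"api": "servo_tool", "payload": {
  "plan": [
    [255,0.27,0,0.13,0,0,0],
    [255,0.54,0,0.25,0,0,0],
    [255,0.63,0,0.3,0,0,0],
    [255,0.72,0,0.34,0,0,0],
    [255,0.76,0,0.36,0,0,0],
    [255,0.76,0,0.36,0,0,0]
  ]
}}

```text
time_s: 7.65
tcp_pos: [0.4919, -0.2291, 0.0419]
ee_rot: [179.7, 65.1, 62.1]
ft_force: [-1.5, 3.9, 5.6]
grip_width: 0.598
```

Run:
```python
from h import *
st()
```

```text
t 7.65 p [ 0.4919 -0.2291  0.0419] zdir [-0.421 -0.804 -0.421] ydir [ 0.886 -0.465  0.002] q [ -5.8  27.2 108.4 -57.5  86.3  49.5] F [-1.54  3.94  5.61] w 0.598
```

>>> {"api": "servo_tool", "payload": {
  "plan": [
    [200,0,0,0,0,0,0],
    [150,0,0,0,0,0,0],
    [100,0,0,0,0,0,0],
    [50,0,0,0,0,0,0],
    [0,0,0,0,0,0,0],
    [0,0,0,0,0,0,0],
    [0,0,0,0,0,0,0],
    [0,0,0,-2,0,0,0],
    [0,0,0,-4,0,0,0],
    [0,0,0,-7,0,0,0],
    [0,0,0,-10,0,0,0],
    [0,0,0,-12,0,0,0],
    [0,0,0,-12,0,0,0]
  ]
}}

```text
time_s: 8.95
tcp_pos: [0.5453, -0.1303, 0.0936]
ee_rot: [179.1, 64.9, 61.8]
ft_force: [-0.5, -0.6, -0.4]
grip_width: 1.001
```

Run:
```python
from h import *
st(); w=grab("wrist","wrist5"); w=grab("top","top5");crop(w,240,130,400,290,3.5,"top5c")
```

```text
t 8.95 p [ 0.5453 -0.1303  0.0936] zdir [-0.415 -0.805 -0.425] ydir [ 0.888 -0.461  0.006] q [  3.3  27.5 100.8 -51.6  95.6  47.7] F [-0.47 -0.64 -0.4 ] w 1.001
```

View pics/wrist5.png

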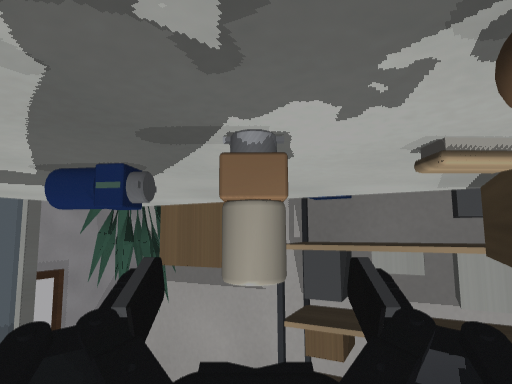

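View pics/top5c.png

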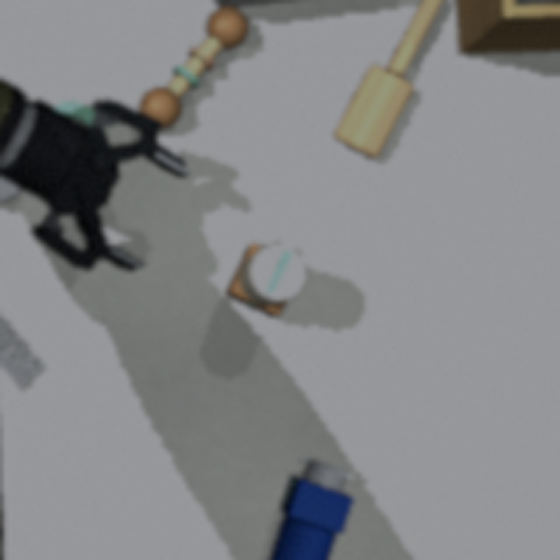

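Run:
```python
from h import *
t=grab("top"); T=lambda x,y:(240+(x+.5)/3.5-.5,130+(y+.5)/3.5-.5)
print(onplane(t,*T(277,273),.12))
a,b=onplane(t,*T(289,251),.12),onplane(t,*T(266,292),.12); e=a-b; print(a,b,np.degrees(np.arctan2(e[1],e[0])))
w=grab("wrist"); # axis rays: cyl center and block
s=grab("side","side5"); crop(s,240,100,440,250,4,"side5c")
p=np.array([.497,-.219,.069]); Rm=Rt(-UP,dr(-28))
go(p+[0,0,.13],Rm)
```

```text
[ 0.4961827  -0.21717179  0.12      ]
[ 0.51530089 -0.22867212  0.12      ] [ 0.47975437 -0.20672475  0.12      ] -31.692297906547108
shift cm [-13.88   0.06   4.18] rot deg [ 0.2  65.05  0.28] t 9.2
```

View pics/side5c.png

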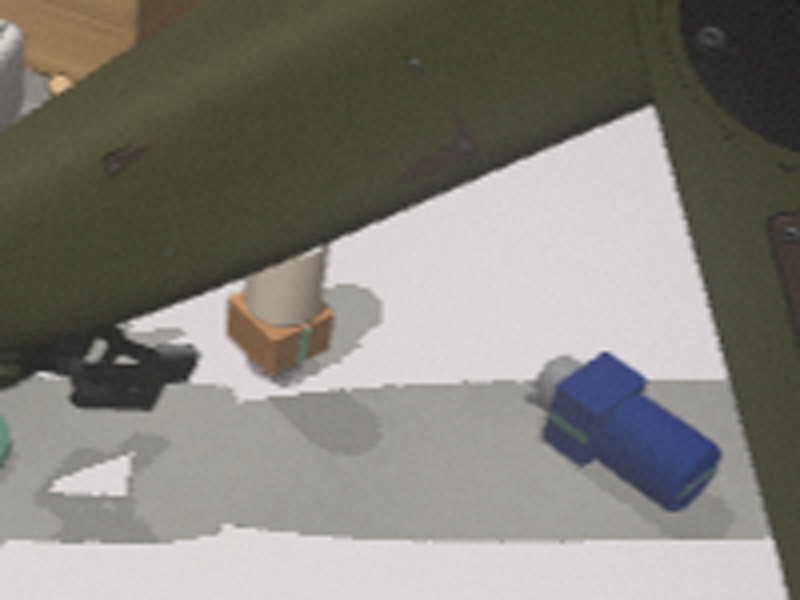

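>>> {"api": "servo_tool", "payload": {
  "plan": [
    [0,-4,0,-1.8,0,6,0],
    [0,-8,0,-3.7,0,14,0],
    [0,-11,0,-4.5,0,22,0],
    [0,-12.5,0,-3,0,30,0],
    [0,-13.9,0,-1,0,38,0],
    [0,-13.9,0,1,0,46,0],
    [0,-13.9,0,3,0,54,0],
    [0,-13.9,0,4.2,0.2,62,0.3],
    [0,-13.9,0,4.2,0.2,65,0.3],
    [0,-13.9,0,4.2,0.2,65,0.3],
    [0,-13.9,0,4.2,0.2,65,0.3]
  ]
}}

```text
time_s: 10.3
tcp_pos: [0.4964, -0.2189, 0.1991]
ee_rot: [180.0, 0.1, 61.9]
ft_force: [0.6, 0.3, -0.0]
grip_width: 0.996
```

Run:
```python
from h import *
st(); w=grab("wrist","wrist6")
```

```text
t 10.30 p [ 0.4964 -0.2189  0.1991] zdir [ 0.    -0.001 -1.   ] ydir [ 0.882 -0.47   0.001] q [-2.940e+01 -5.300e+00  1.102e+02 -1.000e-01  7.500e+01 -1.400e+00] F [ 0.61  0.34 -0.05] w 0.996
```

View pics/wrist6.png

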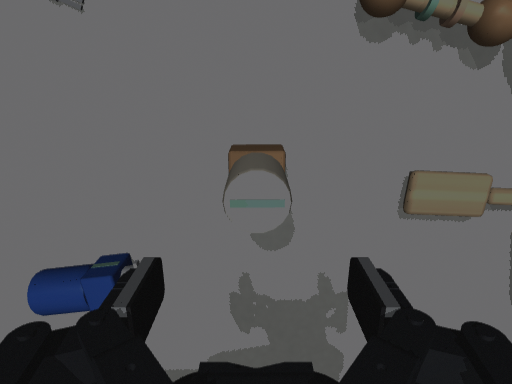

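Run:
```python
from h import *
w=grab("wrist")
hsv=cv2.cvtColor(w["img"],cv2.COLOR_RGB2HSV); m=cv2.inRange(hsv,(70,50,60),(95,255,255)); m[:190]=0;m[220:]=0;m[:,:200]=0;m[:,320:]=0
ys,xs=np.nonzero(m); print(xs.min(),xs.max(),ys.min(),ys.max())
(l,c)=cv2.minAreaRect(np.stack([xs,ys],1).astype(np.float32))[:2]; print(l,c)
vx,vy,x0,y0=cv2.fitLine(np.stack([xs,ys],1).astype(np.float32),2,0,.01,.01).ravel()
P=onplane(w,*l,.12);a=onplane(w,x0-25*vx,y0-25*vy,.12);b=onplane(w,x0+25*vx,y0+25*vy,.12);e=b-a
print(P,np.degrees(np.arctan2(e[1],e[0])),np.linalg.norm(e)*(xs.max()-xs.min())/50)
```

```text
230 283 201 207
(256.5, 204.0) (6.0, 53.0)
[ 0.49568573 -0.21847423  0.12      ] -28.046096413474526 0.03878080401259496
```

>>> {"api": "servo_tool", "payload": {
  "plan": [
    [0,0,-0.07,4,0,0,0],
    [0,0,-0.07,8,0,0,0],
    [0,0,-0.07,11,0,0,0],
    [0,0,-0.07,13,0,0,0],
    [0,0,-0.07,13,0,0,0],
    [0,0,-0.07,13,0,0,0],
    [255,0,-0.07,13,0,0,0],
    [255,0,-0.07,13,0,0,0],
    [255,0,-0.07,13,0,0,0],
    [255,0,-0.07,13,0,0,0],
    [255,0,-0.07,13,0,0,0],
    [255,0,-0.07,13,0,0,0],
    [255,0,-0.07,13,0,0,0]
  ],
  "force": 60
}}

```text
time_s: 11.7
tcp_pos: [0.498, -0.2189, 0.0717]
ee_rot: [179.7, -0.0, 62.0]
ft_force: [-0.8, 1.5, 6.5]
grip_width: 0.592
```

Run:
```python
from h import *
st(); w=grab("wrist","wrist7")
```

```text
t 11.70 p [ 0.498  -0.2189  0.0717] zdir [ 0.004 -0.002 -1.   ] ydir [ 0.883 -0.469  0.005] q [-29.4   2.6 115.7   0.   61.4  -1.4] F [-0.76  1.54  6.49] w 0.592
```

View pics/wrist7.png

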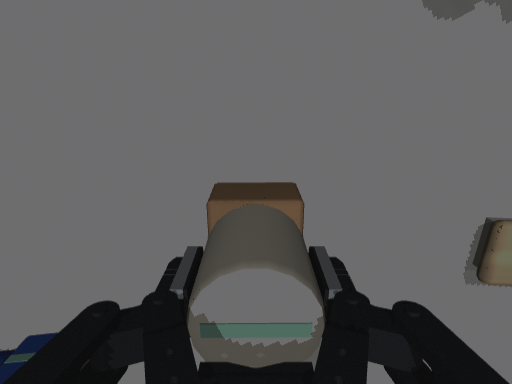

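Run:
```python
from h import *
go([.5401,.3222,.285],Rt(-UP,dr(78.4)))
```

```text
shift cm [ 49.76 -21.56 -21.42] rot deg [   0.21    0.26 -106.38] t 11.75
```

>>> {"api": "servo_tool", "payload": {
  "plan": [
    [255,0,0,-3,0,0,0],
    [255,0,0,-7.5,0,0,0],
    [255,0,0,-12,0,0,0],
    [255,1,-0.5,-16.5,0,0,-2],
    [255,4,-1.7,-21.4,0,0,-8],
    [255,8,-3.5,-21.4,0,0,-16],
    [255,12,-5.2,-21.4,0,0,-24],
    [255,16,-7,-21.4,0,0,-32],
    [255,20,-8.7,-21.4,0,0,-40],
    [255,24,-10.4,-21.4,0,0,-48],
    [255,28,-12.1,-21.4,0,0,-56],
    [255,32,-13.9,-21.4,0,0,-64],
    [255,36,-15.6,-21.4,0,0,-72],
    [255,40,-17.3,-21.4,0,0,-80],
    [255,44,-19.1,-21.4,0,0,-88],
    [255,47.5,-20.6,-21.4,0,0,-96],
    [255,49.3,-21.4,-21.4,0.2,0.2,-104],
    [255,49.76,-21.56,-21.4,0.2,0.2,-106.4],
    [255,49.76,-21.56,-21.4,0.2,0.2,-106.4],
    [255,49.76,-21.56,-21.4,0.2,0.2,-106.4]
  ]
}}

```text
time_s: 13.75
tcp_pos: [0.5391, 0.3221, 0.2824]
ee_rot: [-179.9, -0.2, 168.4]
ft_force: [0.5, -0.6, -2.6]
grip_width: 0.597
```

Run:
```python
from h import *
st(); w=grab("wrist","wrist8"); s=grab("side","side8");crop(s,70,120,290,344,3,"side8c")
```

```text
t 13.75 p [0.5391 0.3221 0.2824] zdir [-0.004 -0.    -1.   ] ydir [ 0.202  0.979 -0.001] q [ 25.9   3.   94.1   0.1  83.2 -52.4] F [ 0.52 -0.64 -2.55] w 0.597
```

View pics/wrist8.png

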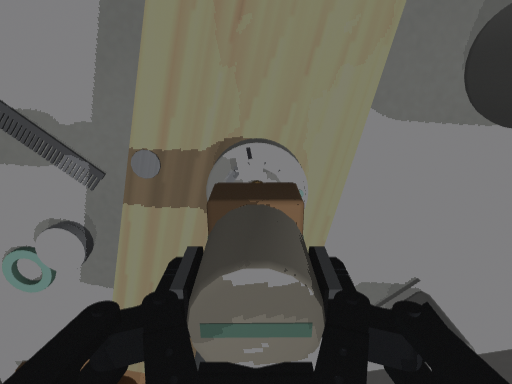

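View pics/side8c.png

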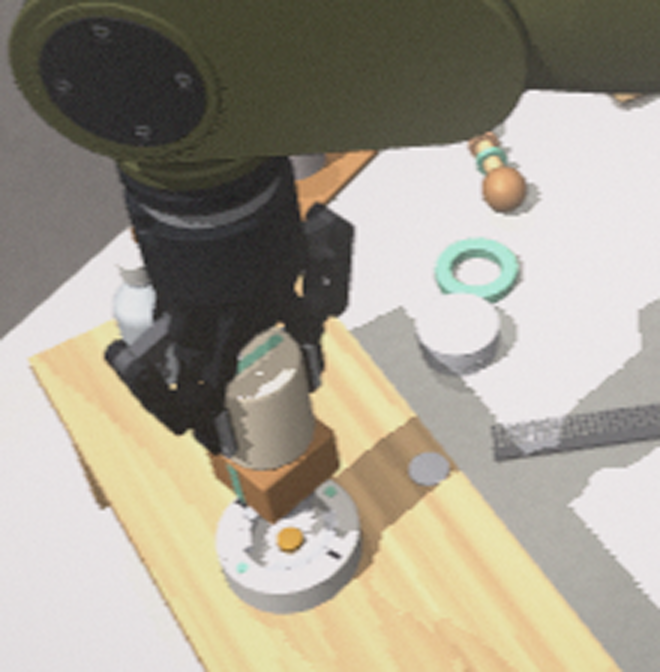

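Run:
```python
from h import *
w=grab("wrist"); st()
print("disc",onplane(w,145.5,163.5,.15)); print("bar",onplane(w,250,153,.174))
m=cv2.inRange(cv2.cvtColor(w["img"],cv2.COLOR_RGB2HSV),(70,50,40),(95,255,255)); m[:310]=0;m[350:]=0;m[:,:180]=0;m[:,330:]=0
ys,xs=np.nonzero(m); q=cv2.minAreaRect(np.stack([xs,ys],1).astype(np.float32)); print(q)
P=onplane(w,*q[0],.3307); print("light top",P,"TCP",cur()[0])
# dock outer circle points z=.174: left/right/top extremes; fit with edge
for a in ((207,180),(307,185),(258,139)): print(onplane(w,*a,.174), np.linalg.norm(onplane(w,*a,.174)[:2]-[.54,.3222]))
crop(w,190,120,330,220,5,"w8c")
```

```text
t 13.90 p [0.5394 0.3218 0.2832] zdir [-0.003  0.    -1.   ] ydir [ 0.202  0.979 -0.   ] q [ 25.9   2.9  94.1   0.1  83.2 -52.5] F [-0.3   0.19 -3.24] w 0.596
disc [0.50137755 0.2319139  0.15      ]
bar [0.50617689 0.32443771 0.174     ]
((255.5323486328125, 330.0368957519531), (13.254570007324219, 111.07881927490234), 89.39049530029297)
light top [0.5394389  0.32192934 0.3307    ] TCP [0.53941569 0.32176138 0.28316492]
[0.52073167 0.28573576 0.174     ] 0.041242081203224486
[0.54140193 0.36434373 0.174     ] 0.04216704219486733
[0.49667329 0.33282227 0.174     ] 0.04460982513177083
```

View pics/w8c.png

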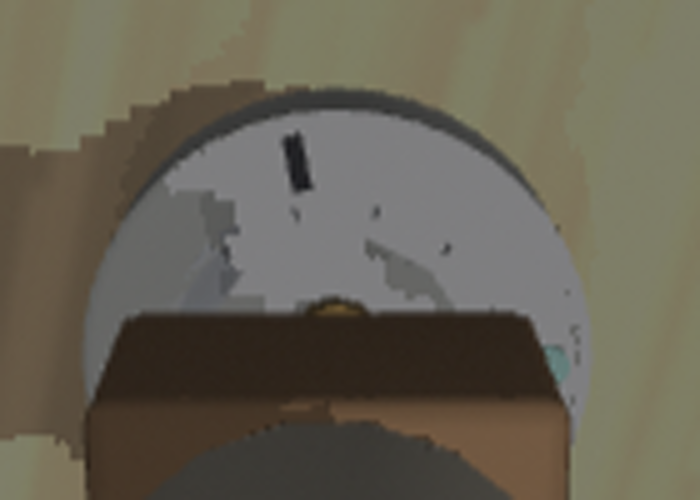

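Run:
```python
from h import *
from scipy.optimize import least_squares
w=grab("wrist"); C=lambda x,y:(190+(x+.5)/5-.5,120+(y+.5)/5-.5)
pts=np.array([onplane(w,*C(*a),.174) for a in((340,108),(85,345),(590,345),(200,165),(480,165),(550,245),(120,235))])[:,:2]
for r in (.042,.041):
  s=least_squares(lambda c:np.hypot(*(pts-c).T)-r,[.54,.322]);print(r,s.x,s.fun.round(4))
d=onplane(w,*C(556,362),.174);print("dot",d,np.degrees(np.arctan2(d[1]-.322,d[0]-.54)),np.hypot(d[1]-.322,d[0]-.54))
```

```text
0.042 [0.54135666 0.32263382] [ 0.002  -0.0007 -0.0001 -0.001  -0.0003 -0.0013 -0.0002]
0.041 [0.54005703 0.32291309] [ 0.0016  0.0002  0.0007 -0.0011 -0.0004 -0.001   0.0001]
dot [0.54650253 0.35847204 0.174     ] 79.89106413443197 0.037047161949124045
```

>>> {"api": "servo_tool", "payload": {
  "plan": [
    [255,-0.07,0.06,1.5,0,0,-0.5],
    [255,-0.07,0.06,3.0,0,0,-0.5],
    [255,-0.07,0.06,3.4,0,0,-0.5],
    [255,-0.07,0.06,3.4,0,0,-0.5],
    [255,-0.07,0.06,3.4,0,0,-0.5]
  ]
}}

```text
time_s: 14.45
tcp_pos: [0.5402, 0.323, 0.2491]
ee_rot: [-180.0, -0.2, 168.9]
ft_force: [0.6, 0.8, -3.4]
grip_width: 0.599
```

Run:
```python
from h import *
st(); w=grab("wrist","wrist9"); s=grab("side","side9");crop(s,110,230,230,350,5,"side9c"); st()
```

```text
t 14.45 p [0.5402 0.323  0.2491] zdir [-0.003  0.    -1.   ] ydir [ 0.192  0.981 -0.   ] q [ 26.    4.   96.2   0.1  80.  -53. ] F [ 0.57  0.83 -3.44] w 0.599
t 14.55 p [0.5405 0.3232 0.2501] zdir [-0.001  0.001 -1.   ] ydir [0.192 0.981 0.001] q [ 26.    4.   96.1   0.1  80.  -53. ] F [ 0.03  0.13 -3.04] w 0.598
```

View pics/side9c.png

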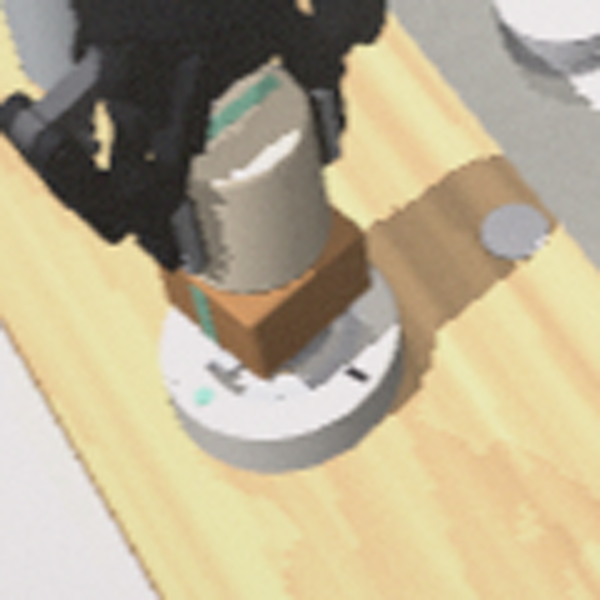

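>>> {"api": "servo_tool", "payload": {
  "plan": [
    [255,0,-0.03,0.4,0,0,0],
    [255,0,-0.03,0.8,0,0,0],
    [255,0,-0.03,1.1,0,0,0],
    [255,0,-0.03,1.1,0,0,0]
  ]
}}

```text
time_s: 14.95
tcp_pos: [0.5397, 0.3225, 0.2374]
ee_rot: [-180.0, -0.2, 168.9]
ft_force: [1.4, -0.9, -3.1]
grip_width: 0.594
```

Run:
```python
from h import *
st()
```

```text
t 14.95 p [0.5397 0.3225 0.2374] zdir [-0.004  0.    -1.   ] ydir [ 0.192  0.981 -0.001] q [ 25.9   4.4  96.9   0.1  78.9 -53. ] F [ 1.39 -0.9  -3.05] w 0.594
```

>>> {"api": "servo_tool", "payload": {
  "plan": [
    [255,0,0,0.2,0,0,0],
    [255,0,0,0.4,0,0,0],
    [255,0,0,0.55,0,0,0],
    [255,0,0,0.65,0,0,0],
    [255,0,0,0.65,0,0,0]
  ]
}}

```text
time_s: 15.45
tcp_pos: [0.5403, 0.3227, 0.2328]
ee_rot: [180.0, -0.1, 168.9]
ft_force: [-2.4, -1.5, 4.0]
grip_width: 0.596
```

Run:
```python
from h import *
st()
```

```text
t 15.45 p [0.5403 0.3227 0.2328] zdir [-0.001  0.001 -1.   ] ydir [0.192 0.981 0.001] q [ 25.9   4.5  97.2   0.1  78.3 -53. ] F [-2.44 -1.52  3.97] w 0.596
```

>>> {"api": "servo_tool", "payload": {
  "plan": [
    [255,0,0,0.1,0,0,0],
    [255,0,0,0.2,0,0,0],
    [255,0,0,0.3,0,0,0],
    [255,0,0,0.3,0,0,0]
  ]
}}

```text
time_s: 15.85
tcp_pos: [0.5405, 0.3227, 0.2318]
ee_rot: [179.9, -0.0, 168.9]
ft_force: [-5.0, -3.3, 12.8]
grip_width: 0.594
```

Run:
```python
from h import *
st()
```

```text
t 15.85 p [0.5405 0.3227 0.2318] zdir [-0.     0.001 -1.   ] ydir [0.192 0.981 0.001] q [ 25.9   4.5  97.3   0.1  78.2 -53. ] F [-4.97 -3.29 12.75] w 0.594
```

>>> {"api": "servo_tool", "payload": {
  "plan": [
    [255,0.04,-0.04,0,0,0,5],
    [255,0.04,-0.04,0,0,0,12],
    [255,0.04,-0.04,0,0,0,19],
    [255,0.04,-0.04,0,0,0,26],
    [255,0.04,-0.04,0,0,0,26]
  ]
}}

```text
time_s: 16.35
tcp_pos: [0.5413, 0.3233, 0.2318]
ee_rot: [179.7, 0.0, 142.8]
ft_force: [-0.3, -0.4, 9.1]
grip_width: 0.594
```

Run:
```python
from h import *
st();print(ctrl.sense()["torque"],ctrl.sense()["ee_rot"]); w=grab("wrist","wrist10")
```

```text
t 16.35 p [0.5413 0.3233 0.2318] zdir [ 0.003  0.004 -1.   ] ydir [0.604 0.797 0.005] q [ 25.9   4.5  97.3   0.1  77.9 -26.9] F [-0.3  -0.4   9.11] w 0.594
[-0.07940529  0.06325479 -0.001485  ] [1.79711556e+02 2.89331843e-02 1.42808483e+02]
```

View pics/wrist10.png

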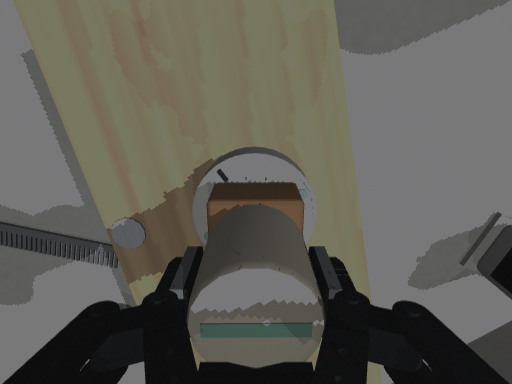

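>>> {"api": "servo_tool", "payload": {
  "plan": [
    [255,0,0,0,0,0,7],
    [255,0,0,0,0,0,14],
    [255,0,0,0,0,0,21],
    [255,0,0,0,0,0,28],
    [255,0,0,0,0,0,35],
    [255,0,0,0,0,0,42],
    [255,0,0,0,0,0,48],
    [255,0,0,0,0,0,52],
    [255,0,0,0,0,0,52]
  ]
}}

```text
time_s: 17.3
tcp_pos: [0.5417, 0.3231, 0.2318]
ee_rot: [179.8, -0.2, 90.9]
ft_force: [0.5, -0.7, 10.0]
grip_width: 0.593
```

Run:
```python
from h import *
st();print(ctrl.sense()["torque"],ctrl.sense()["ee_rot"]); w=grab("wrist","wrist11")
```

```text
t 17.30 p [0.5417 0.3231 0.2318] zdir [ 0.004  0.003 -1.   ] ydir [1.    0.015 0.004] q [25.9  4.5 97.3  0.1 77.9 25. ] F [ 0.52 -0.67  9.98] w 0.593
[-0.24312453 -0.1814205  -0.07364006] [179.75293111  -0.18036887  90.85308606]
```

View pics/wrist11.png

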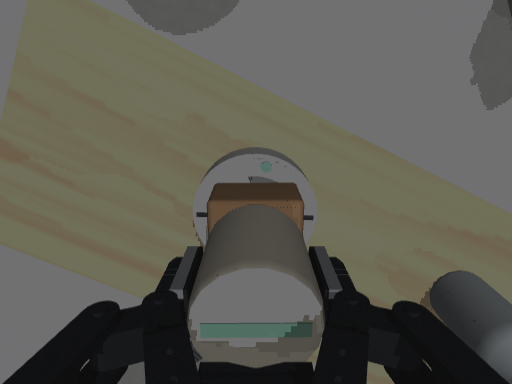

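>>> {"api": "servo_tool", "payload": {
  "plan": [
    [255,0,0,0,0,0,2],
    [255,0,0,0,0,0,4],
    [255,0,0,0,0,0,4]
  ]
}}

```text
time_s: 17.65
tcp_pos: [0.5417, 0.3231, 0.2318]
ee_rot: [179.7, -0.2, 87.0]
ft_force: [0.7, -0.8, 9.0]
grip_width: 0.597
```

Run:
```python
from h import *
st();print(ctrl.sense()["torque"],ctrl.sense()["ee_rot"])
```

```text
t 17.65 p [0.5417 0.3231 0.2318] zdir [ 0.005  0.003 -1.   ] ydir [ 0.999 -0.052  0.004] q [25.9  4.5 97.3  0.  77.9 28.9] F [ 0.67 -0.82  8.95] w 0.597
[-0.29083651 -0.2048376   0.60669071] [ 1.79746365e+02 -1.78221008e-01  8.70133074e+01]
```

>>> {"api": "servo_tool", "payload": {
  "plan": [
    [255,0,0,0,0,0,-1.5],
    [255,0,0,-0.2,0,0,-1.5],
    [255,0,0,-0.3,0,0,-1.5],
    [255,0,0,-0.3,0,0,-1.5]
  ]
}}

```text
time_s: 18.05
tcp_pos: [0.5415, 0.3228, 0.2321]
ee_rot: [179.8, -0.1, 88.4]
ft_force: [5.9, -0.1, 0.3]
grip_width: 0.592
```

Run:
```python
from h import *
st();print(ctrl.sense()["torque"],ctrl.sense()["ee_rot"])
```

```text
t 18.05 p [0.5415 0.3228 0.2321] zdir [ 0.003  0.002 -1.   ] ydir [ 1.    -0.027  0.003] q [25.9  4.5 97.3  0.  78.  27.5] F [ 5.89 -0.11  0.27] w 0.592
[ 0.20914066 -1.44458264  0.17303545] [ 1.79818015e+02 -1.42220773e-01  8.84270574e+01]
```

Release gently and retreat upward.

>>> {"api": "servo_tool", "payload": {
  "plan": [
    [200,0,0,-0.1,0,0,0],
    [150,0,0,-0.1,0,0,0],
    [100,0,0,-0.1,0,0,0],
    [50,0,0,-0.1,0,0,0],
    [0,0,0,-0.1,0,0,0],
    [0,0,0,-0.1,0,0,0],
    [0,0,0,-0.1,0,0,0],
    [0,0,0,-3,0,0,0],
    [0,0,0,-7,0,0,0],
    [0,0,0,-11,0,0,0],
    [0,0,0,-15,0,0,0],
    [0,0,0,-15,0,0,0]
  ]
}}

```text
time_s: 19.25
tcp_pos: [0.5415, 0.3232, 0.3903]
ee_rot: [179.5, -0.4, 88.4]
ft_force: [1.0, 0.9, 0.7]
grip_width: 0.999
```

Run:
```python
from h import *
st(); w=grab("wrist","wrist12"); s=grab("side","side12");crop(s,70,190,290,384,3,"side12c")
```

```text
t 19.25 p [0.5415 0.3232 0.3903] zdir [ 0.009  0.006 -1.   ] ydir [ 1.    -0.027  0.009] q [25.9  1.4 85.6  0.1 92.4 27.5] F [1.03 0.89 0.72] w 0.999
```

View pics/wrist12.png

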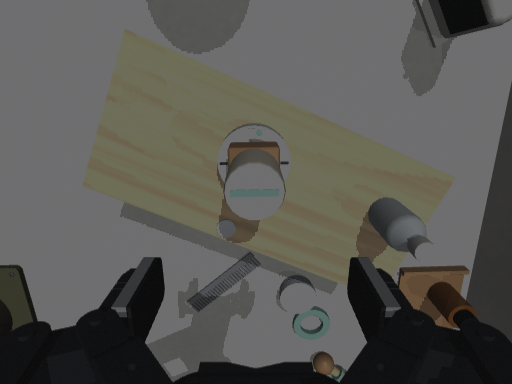

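View pics/side12c.png

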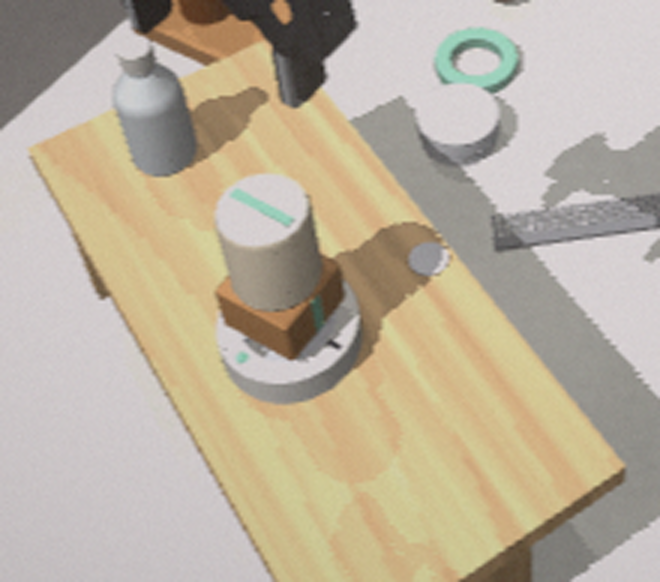

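Run:
```python
from h import *
w=grab("wrist"); s=grab("side"); st()
def line(f,box):
  m=cv2.inRange(cv2.cvtColor(f["img"],cv2.COLOR_RGB2HSV),(65,40,40),(95,255,255)); k=np.zeros_like(m); x0,y0,x1,y1=box;k[y0:y1,x0:x1]=m[y0:y1,x0:x1]
  ys,xs=np.nonzero(k); pts=np.stack([xs,ys],1).astype(np.float32); r=cv2.minAreaRect(pts); print(len(xs),r); vx,vy,x,y=cv2.fitLine(pts,2,0,.01,.01).ravel(); return r[0],(x-9*vx,y-9*vy),(x+9*vx,y+9*vy)
a=line(w,(220,180,290,205)); b=line(s,(140,245,175,270))
print(tri(w,a[0],s,b[0]))
for f,q in((w,a),(s,b)):
  P=onplane(f,*q[0],.282);e=onplane(f,*q[2],.282)-onplane(f,*q[1],.282);print(P,np.degrees(np.arctan2(e[1],e[0])))
```

```text
t 19.45 p [0.5394 0.3221 0.3799] zdir [-0.005 -0.001 -1.   ] ydir [ 1.    -0.028 -0.005] q [25.9  1.7 86.3  0.1 92.4 27.5] F [-0.36  0.86 -0.64] w 1.0
350 ((257.0, 194.0), (6.0, 50.0), 90.0)
71 ((156.6999969482422, 258.60003662109375), (21.466251373291016, 3.130495071411133), 26.56505012512207)
(array([0.53962615, 0.3227772 , 0.2829031 ]), np.float64(0.0009602396352439953))
[0.53976337 0.3229562  0.282     ] -1.3817043263804545
[0.54011726 0.32178089 0.282     ] 178.86570290206575
```

Run:
```python
from h import *
t=grab("top","top13"); 
for n,u,v,z in(("tin",238,178,.03),("teether",261,170,.013),("comb",233,219,.004),("rattle",296,148,.02)): print(n,onplane(t,u,v,z).round(3))
go([.496,.10,.32],Rt(-UP,dr(-5)))
```

```text
tin [0.611 0.032 0.03 ]
teether [ 0.64  -0.046  0.013]
comb [0.476 0.053 0.004]
rattle [ 0.712 -0.167  0.02 ]
shift cm [-22.31  -3.69   5.98] rot deg [-0.34  0.08  3.43] t 19.5
```

>>> {"api": "servo_tool", "payload": {
  "plan": [
    [0,-3,-0.5,0,0,0,1],
    [0,-7,-1.2,0,0,0,2],
    [100,-11,-2,0,0,0,3.4],
    [200,-15,-2.6,0,0,0,3.4],
    [255,-19,-3.3,3,-0.3,0,3.4],
    [255,-22.3,-3.7,6,-0.3,0,3.4],
    [255,-22.3,-3.7,6,-0.3,0,3.4],
    [255,-22.3,-3.7,6,-0.3,0,3.4]
  ],
  "force": 20
}}

```text
time_s: 20.3
tcp_pos: [0.4958, 0.1, 0.3196]
ee_rot: [-179.9, -0.0, 84.9]
ft_force: [0.3, 0.6, 0.9]
grip_width: 0.005
```

Run:
```python
from h import *
st()
a=np.radians(12)
Rm=Rt(dr(85)*np.cos(a)-UP*np.sin(a),dr(-5))
ax=np.array([.5018,.2318,0])
go(ax-dr(85)*.075+UP*.25,Rm)
```

```text
t 20.30 p [0.4958 0.1    0.3196] zdir [-0.001  0.    -1.   ] ydir [ 0.996 -0.088 -0.001] q [  5.3 -13.8 106.1   0.   87.7  10.4] F [0.33 0.6  0.91] w 0.005
shift cm [ 5.68 -0.55  6.96] rot deg [-1.000e-02  7.798e+01 -1.000e-01] t 20.3
```

>>> {"api": "servo_tool", "payload": {
  "plan": [
    [255,0.5,0,0,0,8,0],
    [255,1,0,0,0,16,0],
    [255,1.5,-0.1,0,0,24,0],
    [255,2,-0.2,0.5,0,32,0],
    [255,2.5,-0.3,1,0,40,0],
    [255,3,-0.4,1.5,0,48,0],
    [255,3.5,-0.5,2.5,0,56,0],
    [255,4,-0.5,4,0,64,0],
    [255,5,-0.5,5.5,0,72,0],
    [255,5.7,-0.55,7,0,78,0],
    [255,5.7,-0.55,7,0,78,0],
    [255,5.7,-0.55,7,0,78,0]
  ]
}}

```text
time_s: 21.5
tcp_pos: [0.4971, 0.1582, 0.2524]
ee_rot: [179.3, -78.0, 85.9]
ft_force: [-0.6, -0.1, 1.0]
grip_width: -0.008
```

Run:
```python
from h import *
st()
grab("wrist","wrist14"); grab("top","top14")
a=np.radians(12)
Rm=Rt(dr(85)*np.cos(a)-UP*np.sin(a),dr(-5))
ax=np.array([.5018,.2318,0])
go(ax-dr(85)*.075+UP*.082,Rm)
```

```text
t 21.50 p [0.4971 0.1582 0.2524] zdir [ 0.084  0.974 -0.209] ydir [ 0.996 -0.085  0.003] q [-19.4  -1.3 123.9  72.   95.4 -35.1] F [-0.6  -0.14  1.01] w -0.008
shift cm [-16.88  -0.37   3.52] rot deg [-0.01  0.08  0.46] t 21.6
```

View pics/wrist14.png

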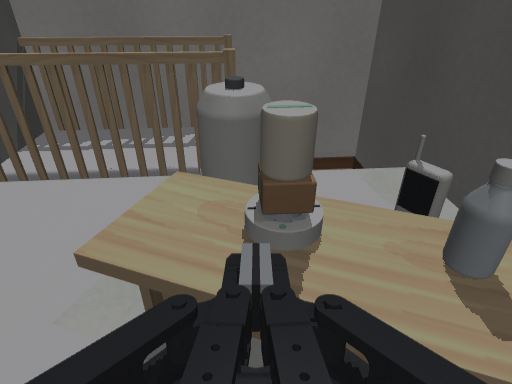

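View pics/top14.png

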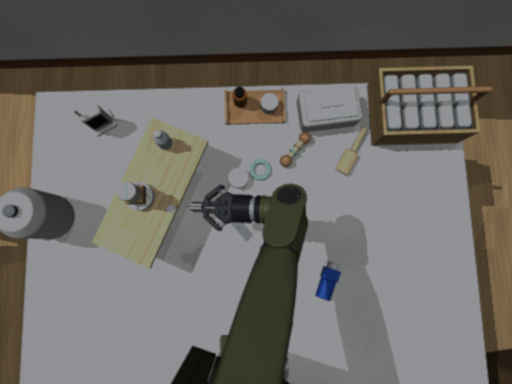

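>>> {"api": "servo_tool", "payload": {
  "plan": [
    [255,-3,0,0.6,0,0,0],
    [255,-7,-0.1,1.4,0,0,0],
    [255,-10,-0.2,2.1,0,0,0],
    [255,-13,-0.3,2.7,0,0,0],
    [255,-15.5,-0.35,3.2,0,0,0.4],
    [255,-16.9,-0.37,3.5,0,0,0.4],
    [255,-16.9,-0.37,3.5,0,0,0.4],
    [255,-16.9,-0.37,3.5,0,0,0.4]
  ]
}}

```text
time_s: 22.4
tcp_pos: [0.4947, 0.1568, 0.0811]
ee_rot: [-180.0, -78.0, 84.9]
ft_force: [0.1, -0.2, 0.3]
grip_width: 0.006
```

Run:
```python
from h import *
st()
grab("wrist","wrist15")
a=np.radians(12)
Rm=Rt(dr(85)*np.cos(a)-UP*np.sin(a),dr(-5))
ax=np.array([.5018,.2318,0])
go(ax+dr(85)*.010+UP*.082,Rm)
```

```text
t 22.40 p [0.4947 0.1568 0.0811] zdir [ 0.086  0.974 -0.208] ydir [ 0.996 -0.088 -0.   ] q [-19.7  18.5 124.2  71.2  89.1 -54.1] F [ 0.06 -0.21  0.33] w 0.006
shift cm [1.85 0.05 8.33] rot deg [0.04 0.02 0.02] t 22.45
```

View pics/wrist15.png

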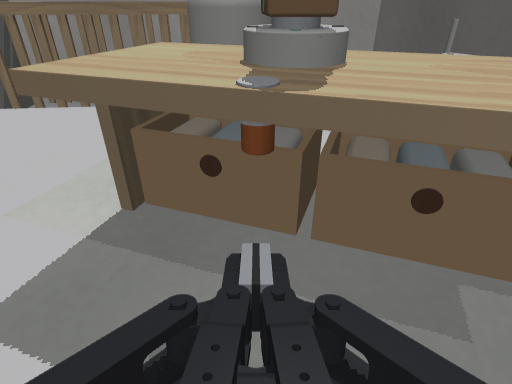

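Run:
```python
from h import *
w=grab("wrist")
print(onplane(w,258,147,.108),onplane(w,242,147,.108),onplane(w,274,147,.108),onplane(w,258,82,.15))
```

```text
[0.50219755 0.2373395  0.108     ] [0.49150882 0.23827825 0.108     ] [0.51288831 0.23640058 0.108     ] [0.50204512 0.23781346 0.15      ]
```

>>> {"api": "servo_tool", "payload": {
  "plan": [
    [255,0.5,0.05,2,0,0,0],
    [255,1,0.05,4.2,0,0,0],
    [255,1.4,0.05,6.2,0,0,0],
    [255,1.7,0.05,7.8,0,0,0],
    [255,1.85,0.05,8.5,0,0,0],
    [255,1.85,0.05,8.5,0,0,0]
  ]
}}

```text
time_s: 23.1
tcp_pos: [0.5014, 0.2444, 0.0807]
ee_rot: [-179.5, -78.0, 84.5]
ft_force: [0.1, 1.1, -0.1]
grip_width: 0.001
```

Run:
```python
from h import *
st()
grab("wrist","wrist16")
```

```text
t 23.10 p [0.5014 0.2444 0.0807] zdir [ 0.084  0.975 -0.207] ydir [ 0.996 -0.087 -0.002] q [ -9.3  18.1 124.9  79.3  83.1 -52.7] F [ 0.1   1.1  -0.13] w 0.001
```

View pics/wrist16.png

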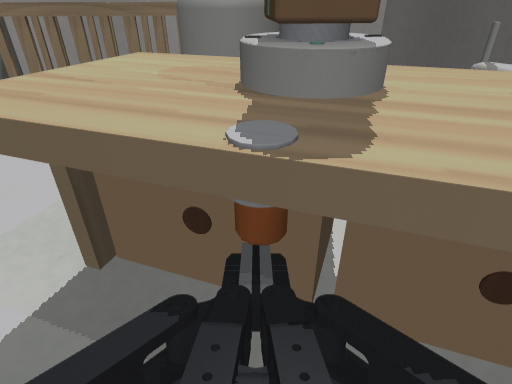

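Run:
```python
from h import *
w=grab("wrist"); p,C,s=cur()
for n,q in(("tcp",p),("tiptop",p+C[:,0]*.011),("capc",[.5018,.2318,.108]),("capfront",np.array([.5018,.2318,.108])-dr(85)*.011),("capback",np.array([.5018,.2318,.108])+dr(85)*.011),("disc",[.5018,.2318,.15])): print(n,proj(w,q))
# disc from image
print(onplane(w,261.5,133,.15),onplane(w,261,221,.108), onplane(w,261,240,.108))
crop(w,180,110,340,290,3.3,"w16c")
```

```text
tcp [258.5347852  260.80616371]
tiptop [258.61544721 240.91622885]
capc [261.76339759 230.4608669 ]
capfront [262.27640093 247.44838324]
capback [261.31660289 215.66577364]
disc [262.70115068 136.14606493]
[0.50170944 0.23503317 0.15      ] [0.50218821 0.23865655 0.108     ] [0.50081943 0.22549365 0.108     ]
```

View pics/w16c.png

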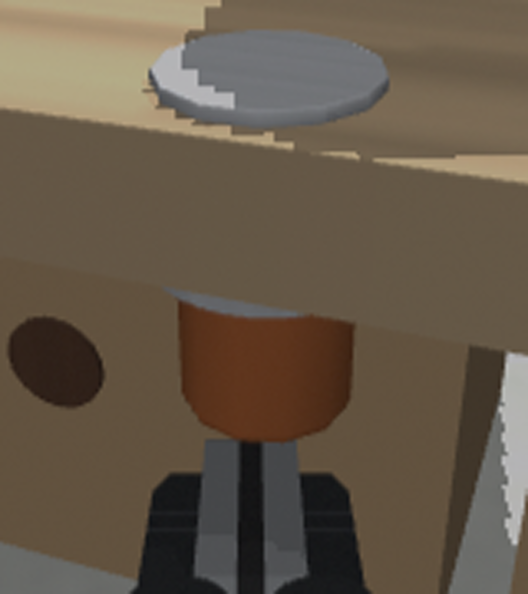

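>>> {"api": "servo_tool", "payload": {
  "plan": [
    [255,0.05,0.1,0.3,0,0,0],
    [255,0.4,0.1,0.2,0,0,0],
    [255,0.8,0.1,0.1,0,0,0],
    [255,1.0,0.1,0.07,0,0,0],
    [255,1.0,0.1,0.07,0,0,0]
  ]
}}

```text
time_s: 23.7
tcp_pos: [0.5029, 0.2463, 0.0898]
ee_rot: [-179.2, -78.0, 84.1]
ft_force: [0.1, -0.5, -0.4]
grip_width: 0.001
```

Run:
```python
from h import *
st()
```

```text
t 23.70 p [0.5029 0.2463 0.0898] zdir [ 0.086  0.974 -0.207] ydir [ 0.996 -0.088 -0.003] q [ -9.1  17.  125.   79.4  83.1 -51.5] F [ 0.08 -0.52 -0.38] w 0.001
```

>>> {"api": "servo_tool", "payload": {
  "plan": [
    [255,0.2,0,-0.04,0,0,0],
    [255,0.4,0,-0.08,0,0,0],
    [255,0.6,0,-0.12,0,0,0],
    [255,0.6,0,-0.12,0,0,0]
  ]
}}

```text
time_s: 24.1
tcp_pos: [0.5024, 0.2465, 0.0952]
ee_rot: [-178.8, -78.0, 83.8]
ft_force: [0.3, -0.7, -3.1]
grip_width: -0.003
```

Run:
```python
from h import *
st(); w=grab("wrist");crop(w,180,110,340,290,3.3,"w17c")
```

```text
t 24.10 p [0.5024 0.2465 0.0952] zdir [ 0.085  0.974 -0.208] ydir [ 0.996 -0.088 -0.004] q [ -9.   16.2 125.1  79.3  83.1 -50.9] F [ 0.34 -0.67 -3.11] w -0.003
```

View pics/w17c.png

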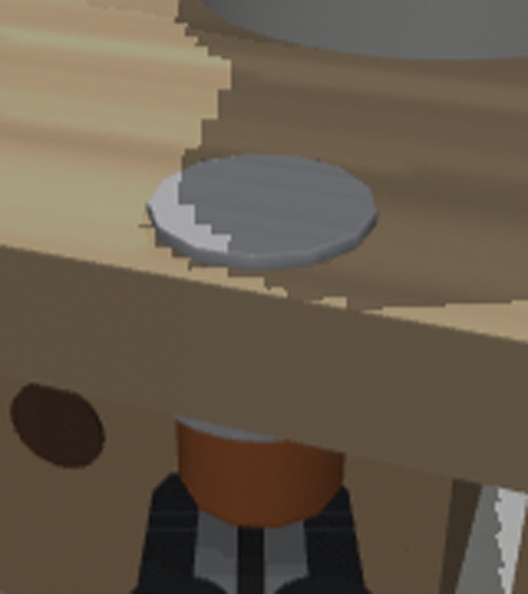

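>>> {"api": "servo_tool", "payload": {
  "plan": [
    [255,0.2,0,-0.04,0,0,0],
    [255,0.4,0,-0.08,0,0,0],
    [255,0.5,0,-0.1,0,0,0],
    [255,0.5,0,-0.1,0,0,0],
    [255,0.5,0,-0.1,0,0,0]
  ]
}}

```text
time_s: 24.65
tcp_pos: [0.5022, 0.2463, 0.0973]
ee_rot: [-178.2, -77.6, 83.0]
ft_force: [5.2, 2.2, -18.1]
grip_width: 0.002
```

Run:
```python
from h import *
st(); w=grab("wrist");crop(w,180,110,340,290,3.3,"w18c")
```

```text
t 24.65 p [0.5022 0.2463 0.0973] zdir [ 0.087  0.973 -0.214] ydir [ 0.996 -0.091 -0.007] q [ -9.   15.6 125.3  79.2  82.9 -50.3] F [  5.24   2.24 -18.06] w 0.002
```

View pics/w18c.png

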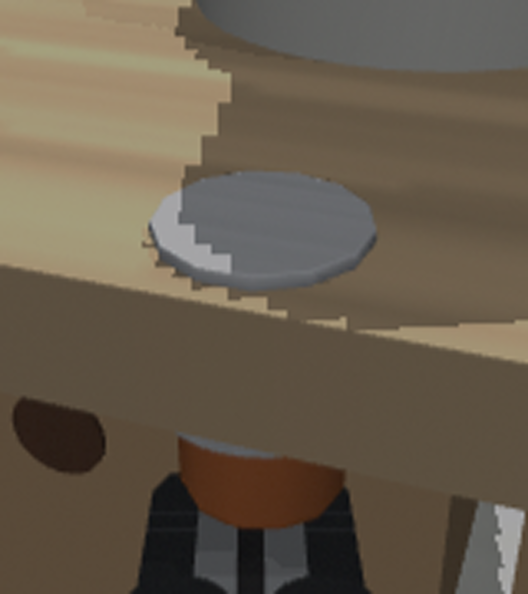

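>>> {"api": "servo_tool", "payload": {
  "plan": [
    [255,0,0,0,0,0,0],
    [255,-0.5,0,0.1,0,0,0],
    [255,-1.2,0,0.25,0,0,0],
    [255,-2.4,0,0.5,0,0,0],
    [255,-2.6,0,-0.5,0,0,0],
    [255,-3.1,0,-2.7,0,0,0],
    [255,-3.5,0,-4.7,0,0,0],
    [255,-4,0,-7,0,0,0],
    [255,-4.5,0,-9.3,0,0,0],
    [255,-4.5,0,-9.3,0,0,0]
  ]
}}

```text
time_s: 25.7
tcp_pos: [0.495, 0.1442, 0.0766]
ee_rot: [-179.3, -78.1, 84.1]
ft_force: [0.3, 0.7, 0.5]
grip_width: -0.001
```

Run:
```python
from h import *
st(); w=grab("wrist","wrist19"); s=grab("side","side19");crop(s,70,190,290,384,3,"side19c"); print(onplane(w,258,147,.108))
```

```text
t 25.70 p [0.495  0.1442 0.0766] zdir [ 0.089  0.974 -0.206] ydir [ 0.996 -0.091 -0.002] q [-21.1  19.4 123.8  70.2  89.7 -54.7] F [0.31 0.73 0.53] w -0.001
[0.50173792 0.21388418 0.108     ]
```

View pics/wrist19.png

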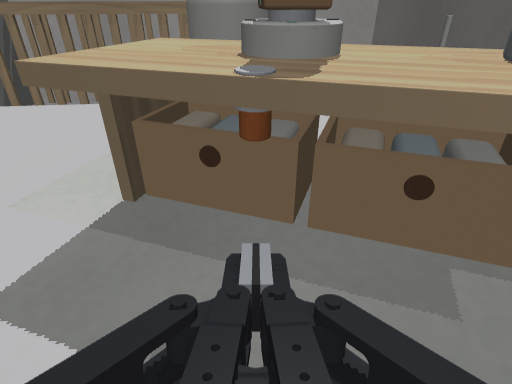

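View pics/side19.png

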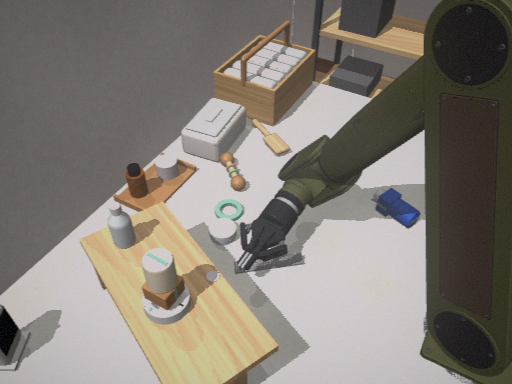

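Run:
```python
from h import *
s=grab("side");t=grab("top")
m=cv2.inRange(cv2.cvtColor(s["img"],cv2.COLOR_RGB2HSV),(65,40,40),(95,255,255)); k=np.zeros_like(m);k[245:270,140:175]=m[245:270,140:175]
ys,xs=np.nonzero(k); pts=np.stack([xs,ys],1).astype(np.float32); r=cv2.minAreaRect(pts); vx,vy,x,y=cv2.fitLine(pts,2,0,.01,.01).ravel()
e=onplane(s,x+9*vx,y+9*vy,.282)-onplane(s,x-9*vx,y-9*vy,.282); print(r[0],onplane(s,*r[0],.282),np.degrees(np.arctan2(e[1],e[0])))
for n,u,v,z in(("tin",238,178,.03),("teether",261,170,.013),("comb",233,219,.004)): print(n,proj(s,onplane(t,u,v,z)).round(0))
st(); print(ctrl.finish_job())
```

```text
(156.6999969482422, 258.60003662109375) [0.54011726 0.32178089 0.282     ] 178.86570290206575
tin [223. 228.]
teether [230. 208.]
comb [267. 262.]
t 25.90 p [0.4935 0.147  0.076 ] zdir [ 0.085  0.975 -0.207] ydir [ 0.996 -0.088 -0.004] q [-20.8  19.4 123.9  70.3  89.7 -54.7] F [-0.15  0.22 -0.61] w 0.004
the job is handed in; nothing more can be done
None
```

The job is done and handed in at about 26 s of the 72 s allowed; `finish_job` reports no verdict.

- **Upright:** I gripped the lying night light by its block, stood it on the table and let go. The pictures show it standing free.
- **Dock:** I took hold of it again from above, lined its mint line up with the dots and pushed it down (about 13 N on the floor of the dock). I then turned it clockwise about 80° until the stop showed as a torque rise, and released it.
- **Switch:** I pressed the switch up from below with the shut fingertips until it stopped hard at about 18 N, then lowered and backed away.

Last checks:
- **Light position:** the light's axis is within about 1 mm of the dock centre, with its line at the dark bars, about 10° from the dock's y axis (limit 23°).
- **Light height:** its top triangulated at 0.283 m, measured before the press, against 0.282 m for locked. The same mark was at the same place in the side picture after the press.
- **Switch out:** its cap looks the same length as before the press.
- **Other things:** the tin, teether and comb are where they were in the side view. The rattle, hairbrush and lotion also look unmoved, though I did not measure them.
- **Robot:** the hand stands clear and the wrist force is near zero.

One disagreement: the wrist camera put the switch 3 to 5 mm deeper than the side and top cameras did. I set the fingertip far enough under the cap for either reading.

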